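Shut the bag sealer down for the day

TASK

Shut down the bag sealer: with a fingertip, roll the knurled seal-time wheel round by friction, one or two clicks towards the arm's hinge end, until its green OFF bar clicks in beside the white pointer. Only then push the raised sealing arm down until it is fully shut, since shutting it on any other setting fires the hot wire. Leave the other things on the bench where they are.

Things in the scene. Friction and masses are not known exactly. Their poses are not given: they have to be found in the camera images.
- sealer: Blue bag sealer, screwed to the bench. Origin on the bench under the middle of its main casting (330 x 75 mm, 74 mm high). Its +x axis runs along the casting to the hinge end, -x to the arm's black handle end, z up. Control box on its +y side: x -35 to 165, y 33 to 123 mm, 80 mm high. The arm swings over the casting's centre line (y = 0).
- wheel_top (a point): Top of the black knurled thumbwheel, mid-way across the knurls: a point fixed on the sealer at (50, 78, 92) mm in its frame, same axes. The wheel stands 12 mm out of the control box's deck: 60 mm diameter, 28 mm wide, axle along sealer y, 30 mm below this point. Beside it (y 96 to 106 mm), 3 mm lower, is a black lug with a white pointer line. The raised arm's edge is 60 mm away to -y.
- time_wheel (a joint): Seal-time wheel (rad). Clicks at whole multiples of 0.419 (24 deg, 12.6 mm of rim), snaps into the nearest one when let go, no end stops. 0 = OFF: full-width green bar at the top, beside the pointer. Starts at about 0.42 or 0.84, green bar towards the handle end. Moving the wheel's top towards sealer +x lowers the value. A click takes about 2 N along the rim: press with 5 to 12 N while moving.
- seal_arm (a joint): Sealing arm's hinge (rad): 0 = fully shut, level on the jaw; grows as the handle end rises. Starts 0.4 to 0.6 open. The hinge is stiff, without a spring: the arm stays where it is left, and 2 to 3 N down on the pad moves it.
- jaw_hinge (a point): Fixed point of the sealer on the arm's hinge axis, at (125, 0, 94) mm in its frame; the axis runs along the sealer's y.
- handle_pad (a point): Middle of the top face of the black handle pad at the arm's free end (pad 66 mm along the arm, 46 mm wide, 24 mm thick); moves with the arm. 248 mm from the hinge axis along the arm and 13 mm above it; with the arm shut it is at (-123, 0, 107) mm in the sealer's frame. Its x axis runs along the arm to the hinge.
- crab1: Bystander: straw-wrapped crab bundle, 90 mm across, 45 mm high, beside the sealer's -y side. Origin under its middle.
- crab2: Bystander: crab bundle, as crab1, at the robot's right.
- crab3: Bystander: crab bundle, as crab1, at the robot's right.
- tape_roll: Bystander: roll of brown tape lying flat, 86 mm diameter, 46 mm high, in the corner between handle and control box. Origin under its middle.
- twine_spool: Bystander: cream spool of twine standing upright, 60 mm diameter, 64 mm high, beyond the hinge end. Origin under its middle.
- box_knife: Bystander: yellow box knife lying flat, 150 x 28 x 15 mm, at the robot's left. Origin under its middle.
- ice_brick: Bystander: blue ice brick lying flat, 150 x 90 x 26 mm, at the robot's left. Origin under its middle.

How it is judged:
By the outcome, as a careful person would: the job done as asked, in the order asked, and still so for the second after the job is handed in, with the robot touching nothing.
It also fails if it takes over 54 s, if anything falls off the work surface, if the arm or the gripper's body presses on something with over 40 N, if the wrist force passes 120 N, or if a joint passes its speed limit or range.

ROBOT

A 6-joint arm with a two-finger parallel gripper is mounted at the origin on the work surface. World frame = base frame: x ahead of the robot, y to its left, z up, the work surface at z = 0. Lengths are in m, angles in rad, forces in N, time in s.
With the tool pointing down it reaches from about 0.325 to 0.925 m from the base axis. Payload 3.1 kg.
Tool frame: the origin (TCP) lies on the centre line of the jaws, within the pads' length; the fingertips stand 8 mm ahead of it and the grasp point (between the pads) lies 11 mm behind it; z points along the fingers, y is the line along which they close (so a half turn about z gives the same grasp; the last joint's range is limited). The gripper opens to 85 mm and grips with 20 to 120 N. Pads are 22 mm wide; open, the fingers measure 114 mm over their backs; the gripper's body (76 mm by 85 mm) begins 54 mm behind the grasp point. The pads swing forward as they close: fully open they stand 13 mm farther back than shut.
Start: joints at [-1.365, 0.217, 1.613, -0, 1.311, -0.112], TCP at [0.195, -0.594, 0.239] pointing down, gripper open.
Joint ranges: [-2.75, 2.75], [-0.78, 2.1], [0.31, 2.55], [-1.13, 4.27], [0.13, 2.63], [-2.58, 2.58]. Speed limits (rad/s): [2.79, 2.79, 3.14, 3.14, 3.14, 3.14].

INTERFACE

Orientations are given as a unit quaternion [x, y, z, w].
In Python, from bench import ctrl, camera, calibration gives the robot as it stands. The module is installed in compiled form; this text tells all that it offers. Calls block until the motion is done:
- ctrl.goto(position, orientation): joint-space move of the TCP to a pose.
- ctrl.move_straight(position, attitude=None, speed=0.15, stop_force=None): straight line of the TCP; attitude=None keeps the orientation; speed is the mean speed in m/s. With stop_force (N) it stops when the force on the tool has changed by that much, and returns True; else False.
- ctrl.movej(angles): joint-space move.
- ctrl.set_gripper(opening, f_grip=None): finger opening in m; f_grip is the grip in N (None keeps the last); returns when the fingers have stopped.
- ctrl.dwell(seconds).
- ctrl.solve_ik(position, orientation): joint angles nearest the present ones, or None.
- camera(name): name is "scene" or "top" or "wrist"; returns (picture, depth): 384x512x3 uint8, red, green, blue; 384x512 float32, m along the optical axis (not along the pixel's ray), 0 where there is no reading.
- calibration(name): a dict with "fov_y" (degrees; the focal length in pixels is half the picture's height over the tangent of half this angle, whatever the lens; pixels are square), "cx", "cy" (the principal point, pixels), "dist" ([k1, k2, p1, p2, k3] as OpenCV has them; the pictures are not rectified), "R" (3x3) and "t" (3): a world point X has camera coordinates R X + t; the wrist camera has in their place "T_tool_cam" (4x4, takes a point from camera to tool coordinates, whose origin is the TCP and whose axes are the flange's). Camera axes: x right, y down, z forward; pixel columns grow to the right and rows downward; lengths in m; the calibration is good to about 2 mm. A picture is of the moment at which its call begins: read the wrist's pose just before it. calibration takes no time and is no camera call.
A pose or a line that the arm cannot do raises ctrl.PlanningError and nothing moves.
- ctrl.hand_in(): hands the job in; it is judged then, once.
Readings, each from a call of its own:
- ctrl.current_time(): time.
- ctrl.current_qpos(): joint angles.
- ctrl.current_qvel(): joint speeds.
- ctrl.current_effort(): joint torques, N m.
- ctrl.current_position(): TCP position.
- ctrl.current_orientation(): TCP orientation.
- ctrl.current_contact_force(): force on the tool from outside, world axes, zero at the start.
- ctrl.current_ft_torque(): the same for the moment, N m.
- ctrl.current_opening(): finger opening in m.
- ctrl.current_finger_force(): force on a finger pad.
Only numpy, scipy, OpenCV 4.12 (cv2) and the standard library are available. Lean on these libraries where they do the work, as an engineer would, in place of code of your own. Each camera call takes 0.05 s, during which the arm holds its last target. There are 200 camera calls.

## Working session

There is one attempt and no reset: what is moved stays moved. The work goes in short steps, each a Python script; the robot and the scene stay as the last script left them, time stands still between calls to the robot, and variables do not carry over. Pictures are saved under pics/ and viewed, at most 10 in all, crops included, and the job is handed in when it is done.

```bash
mkdir -p pics; cat > h.py <<'E'
import numpy as np, cv2
from bench import ctrl, camera, calibration
from scipy.spatial.transform import Rotation as Ro
def K(c,shape=(384,512)):
    f=shape[0]/2/np.tan(np.radians(c["fov_y"])/2); return np.array([[f,0,c["cx"]],[0,f,c["cy"]],[0,0,1.]])
def cloud(name):
    T=(ctrl.current_position(),ctrl.current_orientation())
    im,d=camera(name); c=calibration(name)
    v,u=np.mgrid[:384,:512]
    p=cv2.undistortPoints(np.stack([u,v],-1).reshape(-1,1,2).astype(float),K(c),np.array(c["dist"])).reshape(384,512,2)
    P=np.dstack([p*d[...,None],d])
    if name=="wrist":
        M=np.array(c["T_tool_cam"]); P=P@M[:3,:3].T+M[:3,3]
        P=P@Ro.from_quat(T[1]).as_matrix().T+np.array(T[0])
    else: P=(P-np.array(c["t"]))@np.array(c["R"])
    P[d==0]=np.nan
    return im,P
def save(n,im,s=1.5): cv2.imwrite(f"pics/{n}.png",cv2.resize(im[...,::-1],None,fx=s,fy=s,interpolation=cv2.INTER_CUBIC))
E
python3 - <<'E'
from h import *
for n in("top","scene"):
    im,P=cloud(n); save(n,im); np.savez(n,im=im,P=P)
print(ctrl.current_orientation(),ctrl.current_time())
E
```

```text
[ 9.87401878e-01  1.58228767e-01 -4.87125116e-05 -1.08917946e-03] 0.1
```

View pics/top.png

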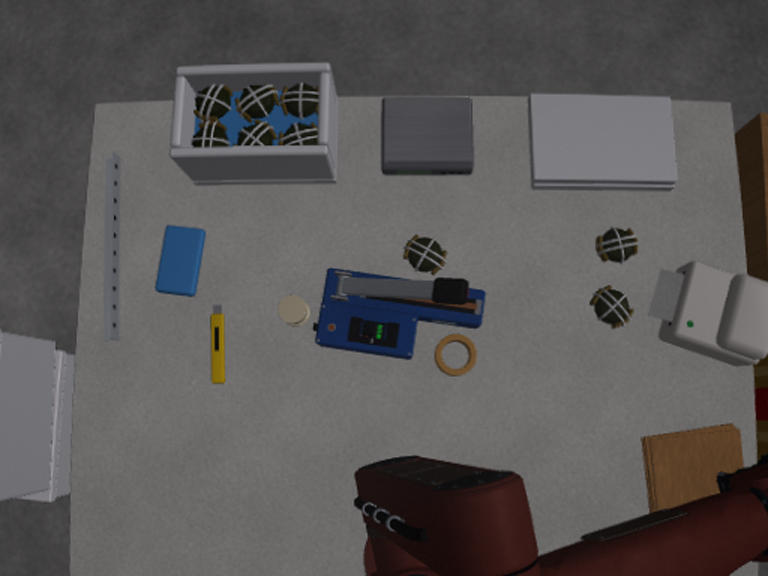

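View pics/scene.png

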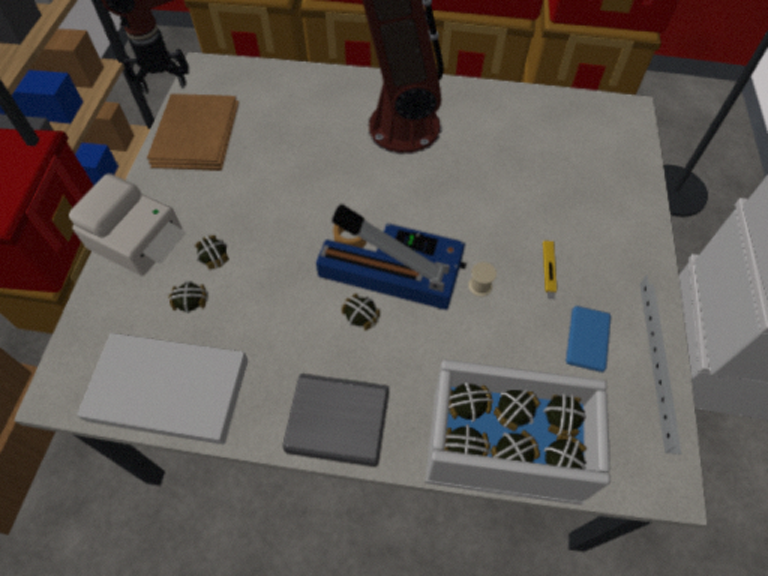

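```bash
cat >> h.py <<'E'
from scipy.optimize import minimize
L=np.array([[-.165,-.0375],[.165,-.0375],[.165,.123],[-.035,.123],[-.165,.0375]])
def fit_sealer(im,P,z0=.06,z1=.088):
    h=cv2.cvtColor(im,cv2.COLOR_RGB2HSV)
    m=(h[...,0]>105)&(h[...,0]<130)&(h[...,1]>140)&(P[...,2]>z0)&(P[...,2]<z1)&(abs(P[...,1])<.5)
    n,l,s,_=cv2.connectedComponentsWithStats(cv2.morphologyEx(m.astype(np.uint8),cv2.MORPH_CLOSE,np.ones((9,9))))
    m&=l==1+np.argmax(s[1:,4])
    H=cv2.convexHull(P[m][:,:2].astype(np.float32))
    A=cv2.contourArea(H)
    def tr(p): c,s=np.cos(p[2]),np.sin(p[2]); return (L@np.array([[c,s],[-s,c]])+p[:2]).astype(np.float32)
    def cost(p):
        q=tr(p); i=cv2.intersectConvexConvex(H,q)[0]; return -i/(A+cv2.contourArea(q)-i)
    c0=P[m][:,:2].mean(0)
    best=min((minimize(cost,[*(c0+[.03,0]),a],method="Nelder-Mead",options=dict(initial_simplex=np.array([*(c0+[.03,0]),a])+np.vstack([np.zeros(3),np.diag([.02,.02,.15])]),xatol=1e-5,fatol=1e-7,maxiter=2000)) for a in (1.3,1.5,1.7)),key=lambda r:r.fun)
    return best.x,best.fun,m.sum(),P[m]
E
python3 - <<'E'
from h import *
for n in("top","scene"):
    d=np.load(n+".npz"); im,P=d["im"],d["P"]
    x,f,k,pts=fit_sealer(im,P); print(n,x,f,k,np.percentile(pts[:,2],[5,50,95]))
    m=(P[...,2]>.12)&(P[...,2]<.3)&(np.hypot(P[...,0]-x[0],P[...,1]-x[1])<.22)
    Q=P[m]; c,s=np.cos(x[2]),np.sin(x[2]); q=Q.copy(); q[:,:2]=(Q[:,:2]-x[:2])@np.array([[c,-s],[s,c]])
    for a in range(-160,140,20):
        w=q[(q[:,0]>a/1e3)&(q[:,0]<(a+20)/1e3)]
        if len(w): print(a,len(w),w[:,1].mean().round(3),np.percentile(w[:,2],[5,50,95]).round(3))
d=np.load("top.npz");save("c",d["im"][165:250,200:335],5.5)
E
```

```text
top [0.53839425 0.02152042 1.43095534] -1.1741176455848015 2145 [0.07081108 0.07798512 0.08403952]
-140 1 0.0 [0.224 0.224 0.224]
-120 108 0.003 [0.236 0.247 0.253]
-100 131 0.004 [0.232 0.241 0.248]
-80 128 0.002 [0.221 0.228 0.236]
-60 97 0.003 [0.204 0.215 0.223]
-40 91 0.003 [0.191 0.202 0.209]
-20 87 0.003 [0.178 0.189 0.195]
0 90 0.002 [0.164 0.177 0.185]
20 80 0.002 [0.159 0.165 0.173]
40 82 0.002 [0.141 0.151 0.159]
60 79 0.002 [0.132 0.139 0.149]
80 71 0.0 [0.122 0.128 0.134]
100 9 -0.0 [0.12  0.122 0.124]
scene [0.54204328 0.02412063 1.42153488] -0.9408208133618399 1367 [0.06537888 0.07612947 0.08251914]
-120 59 -0.004 [0.236 0.247 0.252]
-100 101 -0.003 [0.228 0.24  0.247]
-80 102 -0.003 [0.213 0.228 0.235]
-60 82 -0.002 [0.197 0.213 0.221]
-40 76 -0.002 [0.184 0.2   0.208]
-20 71 -0.001 [0.171 0.188 0.197]
0 70 -0.001 [0.161 0.175 0.183]
20 67 0.0 [0.148 0.164 0.172]
40 67 -0.001 [0.136 0.15  0.159]
60 67 0.0 [0.124 0.138 0.146]
80 52 0.001 [0.122 0.127 0.135]
100 12 0.003 [0.12  0.121 0.126]
```

View pics/c.png

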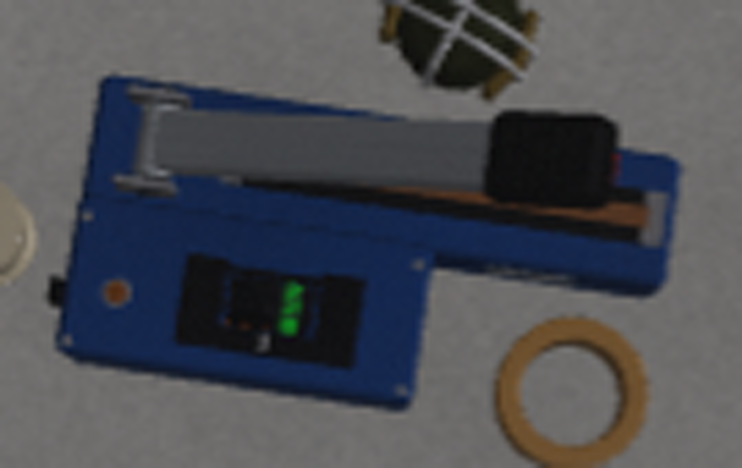

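```bash
cat >> h.py <<'E'
def quat(a,flip=1):
    y=np.array([np.cos(a),np.sin(a),0])*flip; z=np.array([0,0,-1.]); return Ro.from_matrix(np.stack([np.cross(y,z),y,z],1)).as_quat()
def W(S,p):
    c,s=np.cos(S[2]),np.sin(S[2]); return np.array([S[0]+c*p[0]-s*p[1],S[1]+s*p[0]+c*p[1],p[2]])
E
python3 - <<'E'
from h import *
S=(.540,.022,1.425); c=calibration("wrist"); print(np.round(c["T_tool_cam"],3),c["fov_y"])
p=W(S,[.03,.09,.30])
for f in(1,-1): print(f,ctrl.solve_ik(p,quat(S[2],f)))
E
```

```text
[[-0.    -0.965 -0.261  0.066]
 [ 1.    -0.     0.     0.001]
 [-0.    -0.261  0.965 -0.135]
 [ 0.     0.     0.     1.   ]] 71.34456395594691
1 [-1.15249642e-02 -1.94359010e-01  1.91476871e+00 -4.44089210e-16
  1.42118296e+00 -1.43652496e+00]
-1 [-1.15249642e-02 -1.94359010e-01  1.91476871e+00 -4.44089210e-16
  1.42118296e+00  1.70506769e+00]
```

```bash
python3 - <<'E'
from h import *
S=(.540,.022,1.425)
p=np.array(ctrl.current_position()); ctrl.move_straight(p+[0,0,.16],speed=.25)
ctrl.goto(W(S,[.03,.07,.36]),quat(S[2])); ctrl.set_gripper(0)
im,P=cloud("wrist"); save("w1",im); np.savez("w1",im=im,P=P)
x,f,k,pts=fit_sealer(im,P);print(x,f,k,np.percentile(pts[:,2],[5,50,95])); print(ctrl.current_time(),ctrl.current_position())
E
```

```text
[0.52776648 0.017751   1.40757997] -1.218931744410304 7737 [0.07321211 0.07991509 0.08189103]
4.225 [0.47509192 0.06188268 0.3600144 ]
```

View pics/w1.png

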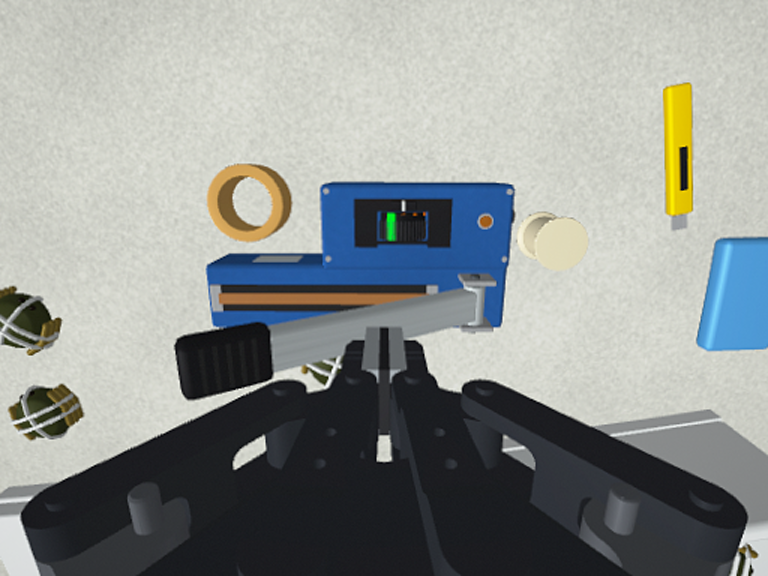

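```bash
python3 - <<'E'
from h import *
d=np.load("w1.npz");P=d["P"];im=d["im"]
S0=(.540,.022,1.425)
def loc(p):
    c,s=np.cos(S0[2]),np.sin(S0[2]); q=np.array(p)-[S0[0],S0[1],0]; return np.array([c*q[0]+s*q[1],-s*q[0]+c*q[1],q[2]])
Q=np.stack([loc(P[v,u]) for v in range(384) for u in range(512)]).reshape(384,512,3)*1e3
# deck edges: rows/cols transitions
deck=(abs(Q[...,2]-80)<3)
np.set_printoptions(precision=1,suppress=True)
for r in (126,132,150,170):
    u=np.where(deck[r,205:350])[0]+205; print("row",r,Q[r,u[0]],Q[r,u[-1]])
for u in (225,240,310,325,335):
    v=np.where(deck[100:182,u])[0]+100; print("col",u,Q[v[0],u],Q[v[-1],u])
print("ptr",Q[135:140,268],"green",Q[148,257:265])
# wheel: top z region
w=Q[142:160,250:288].reshape(-1,3);w=w[w[:,2]>86];print(w.mean(0),w.max(0),w.min(0))
E
```

```text
row 126 [-36.1 119.6  77.6] [161.1 119.8  78.4]
row 132 [-34.5 110.7  80.4] [161.6 110.8  78.9]
row 150 [-35.9  82.9  78. ] [160.9  83.   78.1]
row 170 [-35.5  51.2  78.5] [161.8  51.2  78.4]
col 225 [-17.6 124.   78.1] [-20.2  36.2  77.1]
col 240 [  5.3 124.   78.6] [ 3.9 36.3 77.6]
col 310 [111.6 122.6  79.4] [116.1  36.6  79. ]
col 325 [134.9 124.1  77.4] [140.5  36.4  77.9]
col 335 [150.  124.2  78.3] [156.2  36.8  79.6]
ptr [[ 47.5 106.8  89.9]
 [ 47.5 105.4  90.5]
 [ 47.5 103.9  91. ]
 [ 47.5 102.4  90.6]
 [ 47.6 100.9  89.7]] green [[31.1 87.3 88.9]
 [32.6 87.3 89. ]
 [34.1 87.4 90.1]
 [35.6 87.4 89.8]
 [37.1 87.5 90.7]
 [38.6 87.6 91.4]
 [40.1 87.5 90.7]
 [41.6 87.6 91.4]]
[47.9 83.5 90.5] [67.9 96.7 94.2] [29.6 70.  86.1]
```

```bash
sed -i '$a S=(*W((.540,.022,1.425),[-.0022,.0007,0])[:2],1.425)' h.py; python3 - <<'E'
from h import *
np.set_printoptions(precision=4,suppress=True)
q=quat(S[2])
ctrl.goto(W(S,[.044,.078,.16]),q)
ctrl.move_straight(W(S,[.044,.078,.112]),speed=.1)
print(ctrl.move_straight(W(S,[.044,.078,.092]),speed=.015,stop_force=7))
p=np.array(ctrl.current_position());print(p,ctrl.current_contact_force())
d=W(S,[1,0,0])-W(S,[0,0,0]); 
for i in range(3):
    ctrl.move_straight(p+d*.0042*(i+1),speed=.03); print(ctrl.current_position(),ctrl.current_contact_force())
p=np.array(ctrl.current_position());ctrl.move_straight(p+[0,0,.03],speed=.05)
ctrl.move_straight(W(S,[.056,.05,.30]),speed=.2)
im,P=cloud("wrist");save("w2",im[100:220,180:380],4);np.savez("w2",im=im,P=P);print(ctrl.current_time())
E
```

```text
True
[0.4682 0.0748 0.0999] [-0.4519  0.6622  5.164 ]
[0.4693 0.0794 0.1   ] [ 0.843  -0.3393  1.5712]
[0.4696 0.0832 0.1   ] [ 0.1218 -0.7792  2.7639]
[0.4701 0.0874 0.1   ] [ 0.2894 -0.7928  3.1401]
9.2167
```

View pics/w2.png

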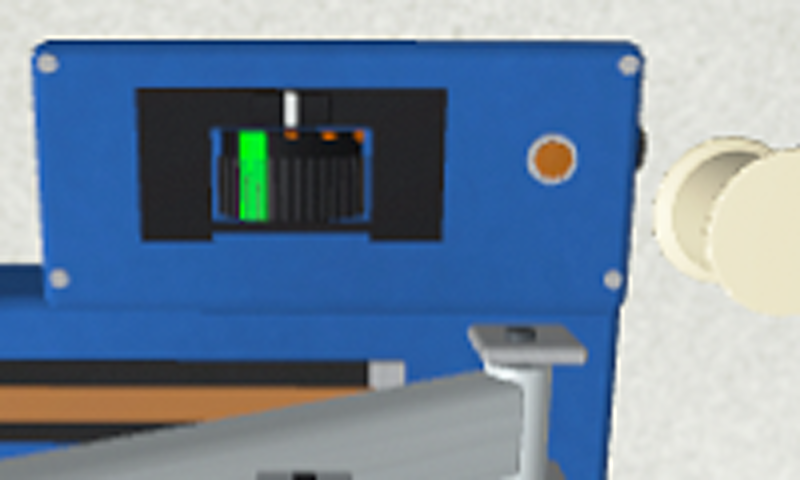

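```bash
cat > roll.py <<'E'
from h import *
np.set_printoptions(precision=4,suppress=True)
def roll(x0,dist,F=8.5):
    q=quat(S[2])
    ctrl.move_straight(W(S,[x0,.078,.115]),q,speed=.15)
    ctrl.move_straight(W(S,[x0,.078,.092]),speed=.02,stop_force=5)
    p=np.array(ctrl.current_position());d=W(S,[1,0,0])-W(S,[0,0,0]);z=p[2]
    for k in range(12):
        f=ctrl.current_contact_force()[2]
        if f>F-1: break
        z-=.0003; ctrl.move_straight([p[0],p[1],z],speed=.02)
    print("press",k,z,ctrl.current_contact_force())
    n=int(round(dist/.0014))
    for i in range(n):
        f=ctrl.current_contact_force(); z+=np.clip((f[2]-F)*.00008,-.0004,.0004)
        t=p+d*dist*(i+1)/n; t[2]=z; ctrl.move_straight(t,speed=.03); print(i,z,np.array(f),f[0]*d[0]+f[1]*d[1])
    ctrl.move_straight([t[0],t[1],z+.03],speed=.05)
    ctrl.move_straight(W(S,[.056,.05,.30]),speed=.2)
E
python3 - <<'E'
from roll import *
roll(.043,.0126)
im,P=cloud("wrist");save("w3",im[100:220,180:380],4);np.savez("w3",im=im,P=P);print(ctrl.current_time())
E
```

```text
press 3 0.09888350202932912 [-2.8454  0.4944  7.6297]
0 0.09881388029111755 [-2.8454  0.4944  7.6297] 0.07580503067449063
1 0.09887620184595834 [-3.5343 -2.6269  9.279 ] -3.112522264885693
2 0.09889456328156962 [-3.568  -2.6634  8.7295] -3.153531185569137
3 0.09894876111425656 [-3.1103  0.1183  9.1775] -0.33480098366858896
4 0.09896615199082723 [-2.7386  0.0885  8.7174] -0.31030987321466774
5 0.09898318337078713 [-2.6724  1.8702  8.7129] 1.4620859086434896
6 0.09892929252793203 [-2.5337  1.4191  7.8264] 1.0359447373174728
7 0.09885125484078201 [-2.9376  1.9669  7.5245] 1.5192509305917397
8 0.09886585629561429 [-2.9214  1.9565  8.6825] 1.5113430418552005
16.2083
```

View pics/w3.png

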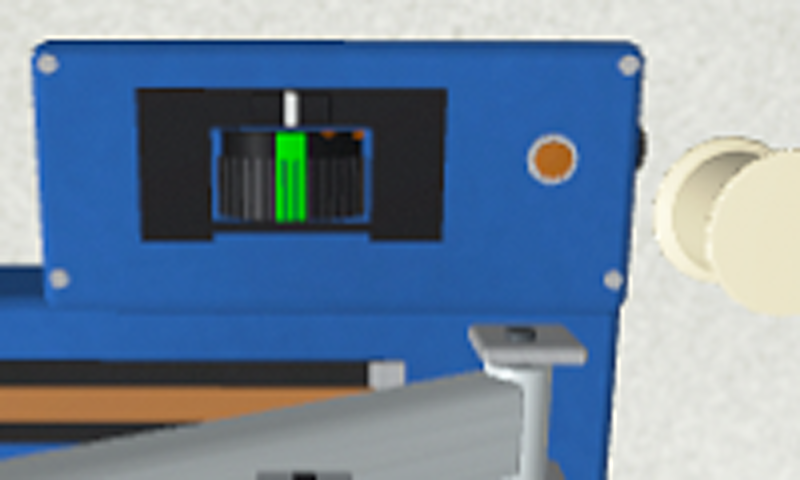

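```bash
python3 - <<'E'
from h import *
np.set_printoptions(precision=4,suppress=True)
def pad(t,dz=.008): return W(S,[.125-.248*np.cos(t)+.013*np.sin(t),0,.094+.248*np.sin(t)+.013*np.cos(t)+dz])
a=pad(.6);a[2]=.30
ctrl.move_straight(a,speed=.2)
ctrl.move_straight(pad(.64),speed=.1)
for t in np.linspace(.56,.03,8):
    h=ctrl.move_straight(pad(t),speed=.06,stop_force=25); print(t,h,ctrl.current_contact_force())
    if h: break
else:
    print(ctrl.move_straight(pad(0,-.001),speed=.015,stop_force=12),ctrl.current_position(),ctrl.current_contact_force())
ctrl.move_straight(np.array(ctrl.current_position())+[0,0,.06],speed=.1)
ctrl.move_straight(W(S,[.03,.04,.33]),speed=.25)
im,P=cloud("wrist");save("w4",im[80:270,80:380],2.5)
t2,P2=cloud("top"); 
c,s=np.cos(S[2]),np.sin(S[2]); q=(P2[...,:2]-S[:2])@np.array([[c,-s],[s,c]])
for lo,hi in((-.145,-.1),(-.06,-.02),(.0,.04)):
    m=(q[...,0]>lo)&(q[...,0]<hi)&(abs(q[...,1])<.012)&(P2[...,2]<.2); print(lo,np.percentile(P2[m][:,2],[5,50,95]) if m.any() else None)
print(ctrl.current_time())
E
```

```text
0.56 False [-0.0181  0.6169  0.7565]
0.4842857142857143 False [ 0.1403 -0.1124  0.1284]
0.4085714285714286 False [-0.8483  0.3158  0.0287]
0.3328571428571429 False [-0.4657  0.1531 -0.2631]
0.2571428571428572 False [ 0.0157  0.2877 -0.2725]
0.18142857142857144 False [-0.0243 -0.0539 -0.3835]
0.10571428571428576 False [-0.4758  0.2128 -0.2743]
0.03 False [-0.1218  0.0967 -0.3273]
True [ 0.5215 -0.1017  0.115 ] [-0.3449  0.8949  3.8563]
-0.145 [0.1023 0.1076 0.1115]
-0.06 [0.1012 0.1056 0.1109]
0.0 None
23.8917
```

View pics/w4.png

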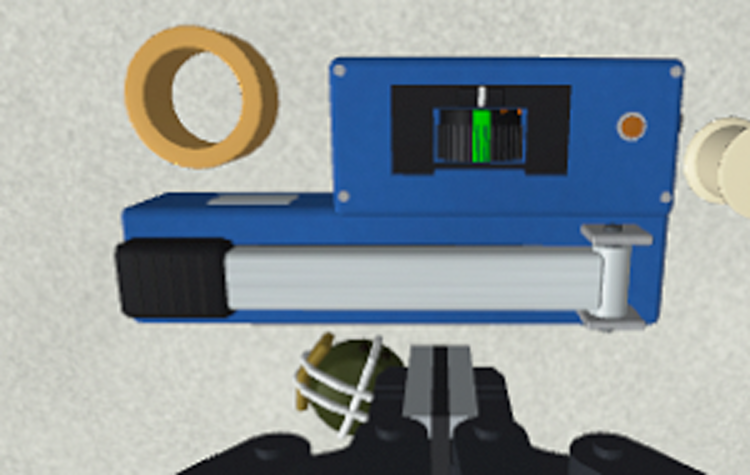

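```bash
python3 - <<'E'
from h import *
a=W(S,[-.123,0,.15]); ctrl.move_straight(a,speed=.25); a[2]=.121; ctrl.move_straight(a,speed=.1)
a[2]=.108
h=ctrl.move_straight(a,speed=.01,stop_force=12); p=np.array(ctrl.current_position()); print(h,p,ctrl.current_contact_force())
for k in range(6):
    if ctrl.current_contact_force()[2]>13: break
    p[2]-=.0003; ctrl.move_straight(p,speed=.01)
print(k,ctrl.current_position(),ctrl.current_contact_force())
ctrl.move_straight(p+[0,0,.08],speed=.1); ctrl.move_straight(W(S,[.03,.04,.33]),speed=.25)
im,P=cloud("wrist");save("w5",im[80:270,80:380],2.5);print(ctrl.current_time())
E
```

```text
True [ 0.521129   -0.10180961  0.11504073] [-0.12383907  0.28364252  3.70429559]
5 [ 0.52149685 -0.10196005  0.11494462] [-3.19584378  0.68184547 10.8722434 ]
29.7083
```

View pics/w5.png

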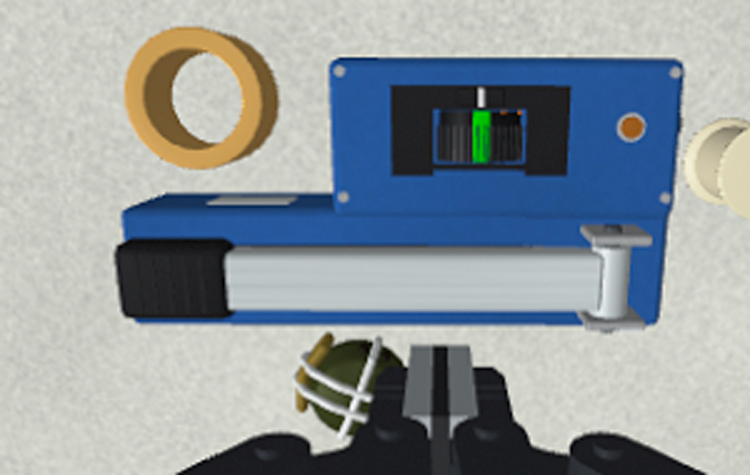

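The arm is level and stayed put under about 11 N. The green bar at (482,135) lines up with the pointer at (481,97), and the bystanders in view haven't moved.

```bash
python3 -c "
from bench import ctrl
print(ctrl.hand_in())"
```

```text
the job is handed in; nothing more can be done
None
```

The bag sealer is shut down and handed in at about 30 s: the seal-time wheel was rolled one click to OFF (the first try slipped, the second turned it), then the sealing arm was pushed fully shut, and the gripper was clear of everything at hand-in.

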